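Set the specimen tweezers to the gauge gap and hold

ROBOT

A 6-joint arm with a two-finger parallel gripper is mounted at the origin on the work surface. World frame = base frame: x ahead of the robot, y to its left, z up, the work surface at z = 0. Lengths are in m, angles in rad, forces in N, time in s.
With the tool pointing down it reaches from about 0.35 to 0.775 m from the base axis. Payload 5.5 kg.
Tool frame: the origin (TCP) lies midway between the tips of the shut fingers; the grasp point (between the pads) lies env.grasp_offset behind it (env.grasp_offset is the distance from the TCP to the grasp point, in m); z points along the fingers, y is the line along which they close (so a half turn about z gives the same grasp; the last joint's range is limited). The gripper opens to 85 mm and grips with 20 to 120 N. Pads are 22 mm wide; open, the fingers measure 114 mm over their backs; the gripper's body (76 mm by 85 mm) begins 54 mm behind the grasp point. The pads swing forward as they close: fully open they stand 13 mm farther back than shut.
Start: joints at [-1.458, 0.313, 0.046, 1.304, 0, 1.431], TCP at [0.144, -0.557, 0.231] pointing down, gripper open.
Joint ranges: [-2.76, 2.76], [-0.86, 1.69], [-1.03, 1.26], [-2.2, 2.34], [-1.47, 1.5], [-3.14, 3.14]. Speed limits (rad/s): [2.57, 2.57, 3.14, 3.14, 3.14, 3.14].

INTERFACE

Orientations are given as a unit quaternion [w, x, y, z].
In Python, from workcell import monitor, viewer, order, env gives the robot as it stands.
- The arm moves only by the tool carry_out, never from a script. Its argument "plan" is a list that holds one entry, the list of rows, each a list of 7 numbers: the turn, a rotation vector about the world's x, y, z in rad, then the shift along the world's x, y, z in mm, then the finger opening in mm, from 0 to 85.4. A call has 1 to 20 rows; each row is the pose to reach, as a shift and turn from the pose commanded when the call began; what a row does not reach only later rows make up. A row lasts 1/10 s, in which the tool goes at most 50 mm and 8.59 degrees, less where a joint would pass 70% of its speed; a pose out of reach is approached as far as the arm can. A call with a gripper value outside its range is refused whole. The fingers move at their own pace and stop on an object; "squeeze" is the grip in N (left out, the last holds). Time passes only in rows, so rows that repeat a pose let the fingers close. It gives the time, the measured TCP pose, the force, the opening and the grip force at its end, in the units of the state.
- monitor.get_state(): the state, without advancing time (a new reading comes with each control period).
- viewer.read_camera(name): name is "scene" or "top" or "wrist"; returns the picture (400x640x3 uint8, red, green, blue); there is no depth.
- viewer.calibration(name): a dict with "K" (3x3 intrinsics, pixels), "eye" and "rotation" of the camera in the world. Camera axes: x right, y down, z forward; pixel columns grow to the right and rows downward; lengths in m; the calibration is good to about 2 mm. A picture is of the moment at which its call begins: read the wrist's pose just before it. calibration takes no time and is no camera call; for the wrist camera it gives the pose at the moment of the call.
- order.hand_in(): hands the job in; it is judged then, once.
The state is a dict: "clock": time; "joint_pos": joint angles; "qvel": joint speeds; "tau": joint torques, N m; "tcp_pos": TCP position; "orientation": TCP orientation; "wrist_force": force on the tool from outside, world axes, zero at the start; "ft_torque": the same for the moment, N m; "finger_gap": finger opening in m; "grip_force": force on a finger pad.
Only numpy, scipy, OpenCV 4.12 (cv2) and the standard library are available. Lean on these libraries where they do the work, as an engineer would, in place of code of your own. Each camera call takes 0.05 s, during which the arm holds its last target. There are 200 camera calls.

TASK

Take the sprung specimen tweezers off their rest by the finger grips, bring their tips level and close above the sliding gap gauge, blades running the same way as its slot, and squeeze them until the gap between the tips equals the width of the slot between the gauge's two dark jaws. Hold that gap steady there for at least 3 seconds, touching neither the gauge nor the rest, and finish while still holding the tweezers so that I can feed the specimen in. Do not shift the gauge's jaw or the things lying around.

Things in the scene. Friction and masses are not known exactly. Their poses are not given: they have to be found in the camera images.
- tweezers_grip (a point): Loose sprung steel tweezers lying level on the rest, underside 36 mm above the bench. This point: midway between their two dark ribbed finger grips (28 mm long, 12 mm high), 6 mm above the underside; x to the tips, y to the left blade, z up. Tips 70 mm ahead, joined end 105 mm behind, blade pivots 85 mm behind. At rest 33 mm wide over the grips and 32 mm between the tips' inner faces
- tweezers: The same tweezers: about 60 g, centre of mass 20 mm behind the grips; blades 12 mm high (7 mm in the last 35 mm), 3 mm thick. Origin: underside at the joined end, 95 mm behind the grips, x to the tips. The spring pushes on each finger with about 5.5 N at the start of closing, 9 N at 20 mm tip gap, 12 N at 10 mm; let go, they spring open
- tip_left (a point): Inner face of the left (+y) blade's tip, at its end, 3.5 mm above the tweezers' underside. The tip gap g is the distance from here to tip_right. Squeezed at the grips both blades close equally: the width over the grips is about 20 + 0.55 (g - 8) mm for g in mm, so 1 mm at the grips changes the tip gap by 1.8 mm
- tip_right (a point): Inner face of the right (-y) blade's tip, at its end, 3.5 mm above the tweezers' underside
- rest: Fixed wooden rest: base 175 x 75 mm, 8 mm thick, with a rear block (30 mm long, 50 wide) and a front bar (10 mm long, 70 wide), both up to 36 mm height; the 120 mm between them is free for the fingers down to the base. Origin on the bench under the front bar; x the way the tweezers point; their grips lie about 50 mm behind the origin
- gauge: Fixed gap gauge: aluminium block 60 mm (x) by 96 mm (y), white top plate at 25 mm height, on it two dark steel jaws 44 mm (x) by 28 mm (y), tops at 28 mm. The white slot between the jaws runs along x. Origin on the bench under its centre. Fixed jaw's edge at y = -7.5 mm; the sliding jaw lies to +y with a steel button 9 mm across (top at 34 mm)
- gauge_slot (a point): Centre of the gauge at the height of the jaws' tops (28 mm above the bench); axes as the gauge, x along the slot
- jaw_edge (a point): Edge of the sliding jaw that faces the fixed jaw, mid-length, at its top; it must stay where it is
- gauge_slide (a joint): Width of the slot between the two jaws in m, the tip gap wanted (0.010 to 0.020)
- test_block: a plain round steel hardness test block, 60 mm across and 14 mm high, lying on the bench; leave it alone. Origin: centre of its underside
- tape_roll: a pale roll of tape lying flat, 76 mm across and 22 mm high; leave it alone. Origin: centre of its underside
- brush_cup: a plastic cup, 72 mm across and 90 mm high, with brushes standing in it up to 180 mm high; leave it alone. Origin: centre of its underside
Things that resemble listed ones, but are neither listed nor needed, are in the scene too. What is meant by the rest is not red or yellow, and is the larger of those in its own colour.

How it is judged:
On the way, in this order (a step that is already met when the one before it is completed fails the run):
1. the tweezers are gripped and lifted clear of the rest (height (world z) of tweezers_grip above 0.06 m and contact force between tweezers and the fingers above 0.5 N and contact force between tweezers and rest below 0.05 N), for 0.2 s.
2. the tips are held level close above the gauge at the gap of its slot, steady for 1.5 s (((value of joint gauge_slide between 0 and 0.011 m and distance between tip_left and tip_right between 0.0085 and 0.0125 m) or (value of joint gauge_slide between 0.011 and 0.012 m and distance between tip_left and tip_right between 0.0095 and 0.0135 m) or (value of joint gauge_slide between 0.012 and 0.013 m and distance between tip_left and tip_right between 0.0105 and 0.0145 m) or (value of joint gauge_slide between 0.013 and 0.014 m and distance between tip_left and tip_right between 0.0115 and 0.0155 m) or (value of joint gauge_slide between 0.014 and 0.015 m and distance between tip_left and tip_right between 0.0125 and 0.0165 m) or (value of joint gauge_slide between 0.015 and 0.016 m and distance between tip_left and tip_right between 0.0135 and 0.0175 m) or (value of joint gauge_slide between 0.016 and 0.017 m and distance between tip_left and tip_right between 0.0145 and 0.0185 m) or (value of joint gauge_slide between 0.017 and 0.018 m and distance between tip_left and tip_right between 0.0155 and 0.0195 m) or (value of joint gauge_slide between 0.018 and 0.019 m and distance between tip_left and tip_right between 0.0165 and 0.0205 m) or (value of joint gauge_slide between 0.019 and 0.03 m and distance between tip_left and tip_right between 0.0175 and 0.0215 m)) and x of tip_left in the frame of gauge between -0.028 and 0.028 m and y of tip_left in the frame of gauge between -0.045 and 0.045 m and z of tip_left in the frame of gauge between 0.0315 and 0.065 m and x of tip_right in the frame of gauge between -0.028 and 0.028 m and y of tip_right in the frame of gauge between -0.045 and 0.045 m and z of tip_right in the frame of gauge between 0.0315 and 0.065 m and contact force between tweezers and the fingers above 1 N and contact force between tweezers and gauge below 0.05 N and contact force between tweezers and rest below 0.05 N and angle between tweezers_grip's own z axis and vertical below 0.25 rad and angle between the x axis of tweezers_grip and the x axis of gauge, either way round below 0.35 rad and linear speed of tweezers below 0.03 m/s), for 1.5 s.
At the end, for the whole second after the job is handed in: Fingers hold the tweezers (over 1 N), still, level within 0.25 rad, in line with the slot within 0.35 rad, touching neither gauge nor rest; both tips over the gauge, 3.5 to 37 mm above its jaws; tip gap equal to the slot width within 1.5 mm (2.5 mm may pass) (all of step 2); the arm keeps its last pose, push and grip.
It fails at once if the gauge's sliding jaw is shifted (distance of jaw_edge from where it was at the start of the episode above 0.003 m).
It fails at once if the tweezers are dropped on the bench (height (world z) of tweezers_grip below 0.025 m).
It fails at once if a bystander is pushed away or knocked over (distance of any of test_block, tape_roll, brush_cup from where it was at the start of the episode above 0.02 m or angle between any of test_block, tape_roll, brush_cup's own z axis and vertical above 0.4 rad).
It also fails if it takes over 42 s, if anything falls off the work surface, if the arm or the gripper's body presses on something with over 40 N, if the wrist force passes 120 N, or if a joint passes its speed limit or range.

## Working session

There is one attempt and no reset: what is moved stays moved. The work goes in short steps, Python scripts to look and compute and a tool call to move; the robot and the scene stay as the last step left them, time stands still between calls to the robot, and variables do not carry over. Pictures are saved under pics/ and viewed, at most 10 in all, crops included, and the job is handed in when it is done.

Besides the shell and the picture viewer there is one more tool, called after "Call:" in YAML: its name, and indented under it one key for each argument. carry_out: Moves the arm, as the interface text tells. Its arguments: {"type":"object","properties":{"plan":{"type":"array","items":{"type":"array","items":{"type":"array","items":{"type":"number"}}}},"squeeze":{"type":"number"}},"required":["plan"]}

```bash
mkdir -p pics; python3 - <<'E'
from workcell import monitor, viewer, env
import cv2
print(monitor.get_state(), env.grasp_offset)
for n in ("top","scene"):
    cv2.imwrite(f"pics/{n}0.png", viewer.read_camera(n)[:,:,::-1])
    print(n, viewer.calibration(n))
E
```

```text
{'clock': 0.0, 'joint_pos': array([-1.45759791e+00,  3.13984924e-01,  4.49821306e-02,  1.30359039e+00,
        2.53426034e-05,  1.43120601e+00]), 'qvel': array([-9.32842128e-04,  3.01109650e-04,  1.35412518e-03, -1.20024704e-03,
       -4.22520091e-04,  4.68295787e-05]), 'tau': array([-5.89926967e-04, -4.80625033e+01,  2.98532653e+01,  1.91533560e-02,
       -2.16395433e-04, -1.74462343e-06]), 'tcp_pos': array([ 0.14375639, -0.55621897,  0.23041896]), 'orientation': array([-8.98184275e-04,  9.92022461e-01,  1.26058037e-01,  2.45254830e-05]), 'wrist_force': array([ 1.39748451, -0.34040154,  0.46329217]), 'ft_torque': array([-0.00312334,  0.02604322,  0.00140992]), 'grip_force': 0.0, 'finger_gap': 0.0854527385701858} 0.0187
top {'K': array([[505.79081571,   0.        , 324.13280209],
       [  0.        , 505.79081571, 203.20470131],
       [  0.        ,   0.        ,   1.        ]]), 'eye': array([0.49045224, 0.11256658, 1.44150039]), 'rotation': array([-0.02356416,  0.71621693, -0.69706766,  0.02397305])}
scene {'K': array([[496.69565295,   0.        , 317.51229108],
       [  0.        , 496.69565295, 201.70519313],
       [  0.        ,   0.        ,   1.        ]]), 'eye': array([1.20763522, 0.70808186, 0.90896886]), 'rotation': array([-0.15679154,  0.36783415,  0.84605713, -0.35256458])}
```

View pics/top0.png

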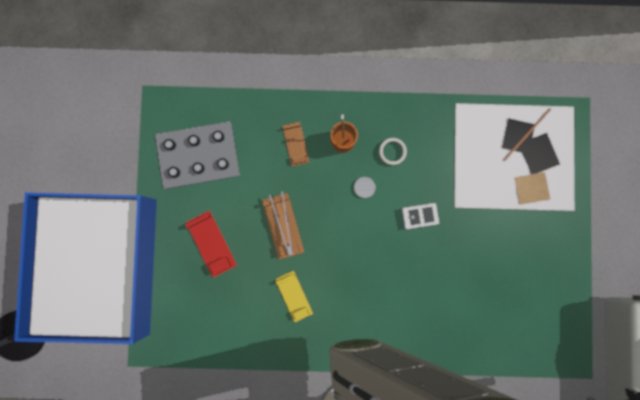

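View pics/scene0.png

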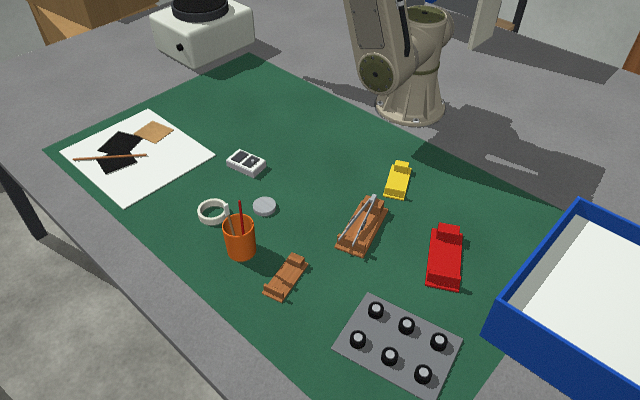

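The top view shows the tweezers on the brown rest around (283,226), tips up at about (270–283,195) and the joined end at about (290,250). The gauge is at (421,216). I'll enlarge both.

```bash
cat > h.py <<'E'
import numpy as np
from workcell import viewer, monitor
from scipy.spatial.transform import Rotation as R
def rot(c):
    q=np.asarray(c["rotation"]); return R.from_quat(q[[1,2,3,0]]).as_matrix() if q.shape==(4,) else q
def ray(c,u,v,z):
    d=rot(c)@np.linalg.inv(c["K"])@[u,v,1]; e=c["eye"]
    return e+d*(z-e[2])/d[2]
def proj(c,p):
    a=c["K"]@(rot(c).T@(np.asarray(p)-c["eye"])); return a[:2]/a[2]
E
python3 - <<'E'
import cv2,numpy as np
from h import *
im=cv2.imread("pics/top0.png")
a=cv2.resize(im[185:265,250:315],None,fx=7,fy=7,interpolation=cv2.INTER_CUBIC)
b=cv2.resize(im[198:234,398:444],None,fx=7,fy=7,interpolation=cv2.INTER_CUBIC)
o=np.zeros((560,455+322,3),np.uint8); o[:,:455]=a; o[:252,455:]=b
cv2.imwrite("pics/c1.png",o)
c=viewer.calibration("top")
for u,v,z in((283,226,.04),(421,216,.025),(290,250,.04),(276,195,.04)): print(ray(c,u,v,z))
E
```

```text
[0.518516   0.22515522 0.04      ]
[ 0.55728206 -0.15934637  0.025     ]
[0.45289066 0.20369539 0.04      ]
[0.60405339 0.24740344 0.04      ]
```

View pics/c1.png

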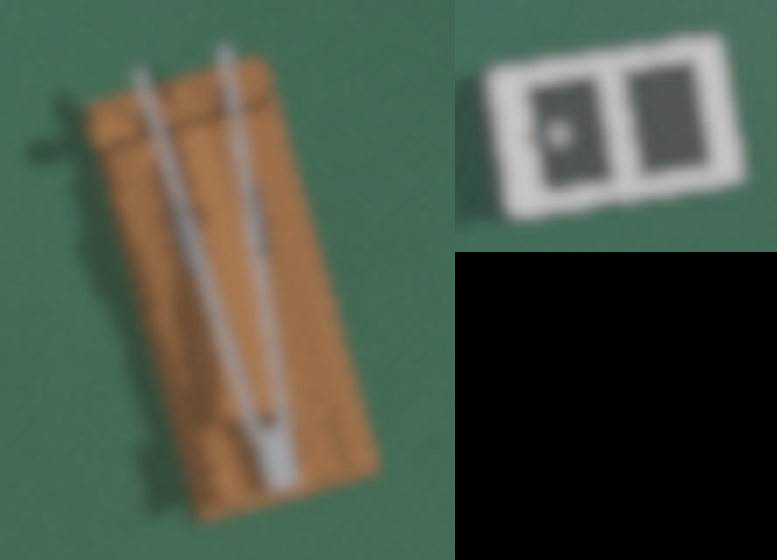

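Enlarged crop: tips at about (138,72) and (225,48), grips around (185,222) and (258,222), joined end at (285,490). Gauge corners are at (487,68), (723,35), (747,183) and (510,220), with the button on the left jaw.

```bash
python3 - <<'E'
from h import *
c=viewer.calibration("top")
f=lambda x,y,z: ray(c,250+(x+.5)/7-.5,185+(y+.5)/7-.5,z)
g=lambda x,y,z: ray(c,398+(x-455+.5)/7-.5,198+(y+.5)/7-.5,z)
tl,tr=f(138,72,.043),f(225,48,.043); e=f(285,490,.048); m=(tl+tr)/2
print("tips",tl,tr,"sep",np.linalg.norm(tl-tr),"end",e,"len",np.linalg.norm(m-e))
d=(m-e)[:2]; d/=np.linalg.norm(d); print("yaw",np.degrees(np.arctan2(d[1],d[0])))
print("grip from tips",m[:2]-.07*d,"from end",e[:2]+.105*d,"grips seen",(f(185,222,.048)+f(258,222,.048))/2)
n=[-d[1],d[0]]; print("cross yaw",np.degrees(np.arctan2(*( (tl-tr)[:2]@np.array([[-1,0],[0,1]]) ))))
C=np.array([g(487,68,.025),g(723,35,.025),g(747,183,.025),g(510,220,.025)]);print("gauge",C.mean(0))
y=C[0]+C[3]-C[1]-C[2]; x=C[0]+C[1]-C[2]-C[3]
print(np.linalg.norm(y)/2,np.linalg.norm(x)/2,np.degrees(np.arctan2(x[1],x[0])),np.degrees(np.arctan2(-y[0],y[1])))
w=viewer.calibration("wrist"); s=monitor.get_state()
q=s["orientation"]; M=R.from_quat(q[[1,2,3,0]]).as_matrix()
print("tool R",M.round(3).tolist(),"tool y ang",np.degrees(np.arctan2(M[1,1],M[0,1])))
print("cam in tool",M.T@(w["eye"]-s["tcp_pos"]),(M.T@rot(w)).round(3).tolist(),w["K"].round(1).tolist())
E
```

```text
tips [0.60370167 0.26574319 0.043     ] [0.61418053 0.23159686 0.043     ] sep 0.035718043990671605 end [0.44064546 0.20199778 0.048     ] len 0.17471897610204964
yaw 15.499914498013759
grip from tips [0.54148694 0.22996344] from end [0.5418267  0.23005766] grips seen [0.54496262 0.23030131 0.048     ]
cross yaw 17.060246529688296
gauge [ 0.55830491 -0.15844203  0.025     ]
0.09594159664452552 0.06071961389736607 9.733991374867017 9.957082459237597
tool R [[0.968, 0.25, -0.0], [0.25, -0.968, 0.002], [0.0, -0.002, -1.0]] tool y ang -75.51481196790188
cam in tool [ 6.68494649e-02 -5.31173669e-05 -1.43878332e-01] [[-0.001, -0.965, -0.263], [1.0, -0.001, -0.001], [0.0, -0.263, 0.965]] [[286.0, 0.0, 322.0], [0.0, 286.0, 199.6], [0.0, 0.0, 1.0]]
```

Call:
carry_out:
  plan:
    - [[0, 0, 0, 30, 32, 0, 85], [0, 0, 0, 60, 65, 0, 85], [0, 0, 0, 90, 98, -10, 85], [0, 0, 0, 120, 131, -20, 85], [0, 0, 0, 150, 164, -30, 85], [0, 0, 0, 180, 196, -45, 85], [0, 0, 0, 210, 229, -60, 85], [0, 0, 0, 240, 262, -80, 85], [0, 0, 0, 270, 295, -100, 85], [0, 0, 0, 300, 328, -120, 85], [0, 0, 0, 330, 360, -140, 85], [0, 0, 0, 349, 381, -150, 85], [0, 0, 0, 349, 381, -150, 85], [0, 0, 0, 349, 381, -150, 85], [0, 0, 0, 349, 381, -150, 85]]
  squeeze: 20

```text
clock: 1.6
tcp_pos: [0.4924, -0.1764, 0.0816]
orientation: [0.0, 0.992, 0.126, -0.0]
wrist_force: [-0.1, -1.1, -0.5]
finger_gap: 0.0853
grip_force: 0.0
```

```bash
python3 - <<'E'
from h import *
import cv2,pickle
s=monitor.get_state(); c=viewer.calibration("wrist"); im=viewer.read_camera("wrist")[:,:,::-1]
pickle.dump(c,open("w1.pkl","wb")); cv2.imwrite("pics/w1.png",im)
print(s["clock"],s["tcp_pos"],s["joint_pos"],c["eye"])
# rectified view of the jaws' top plane: 8 px/mm->6, gauge frame estimate
P=[];px=[]
for x in(-40,40):
  for y in(-55,55):
    a=np.radians(9.85); w=np.array([.5583,-.1584,.028])+np.array([x*np.cos(a)-y*np.sin(a),x*np.sin(a)+y*np.cos(a),0])/1e3
    P.append(proj(c,w)); px.append([(55-y)*7,(40-x)*7])
H=cv2.getPerspectiveTransform(np.float32(P),np.float32(px))
cv2.imwrite("pics/w1r.png",cv2.warpPerspective(im,H,(770,560),flags=cv2.INTER_CUBIC)); print(P)
E
```

```text
1.6 [ 0.49244436 -0.17642155  0.08156383] [-4.97303446e-01  3.09566670e-01 -3.43851328e-01  9.17257774e-01
 -4.25680462e-04  2.39225010e+00] [ 0.55718297 -0.15960832  0.22539302]
[array([393.99535399, 184.5271347 ]), array([237.57600795, 172.28029957]), array([412.39992111,  61.03155295]), array([237.81350223,  45.76310052])]
```

View pics/w1r.png

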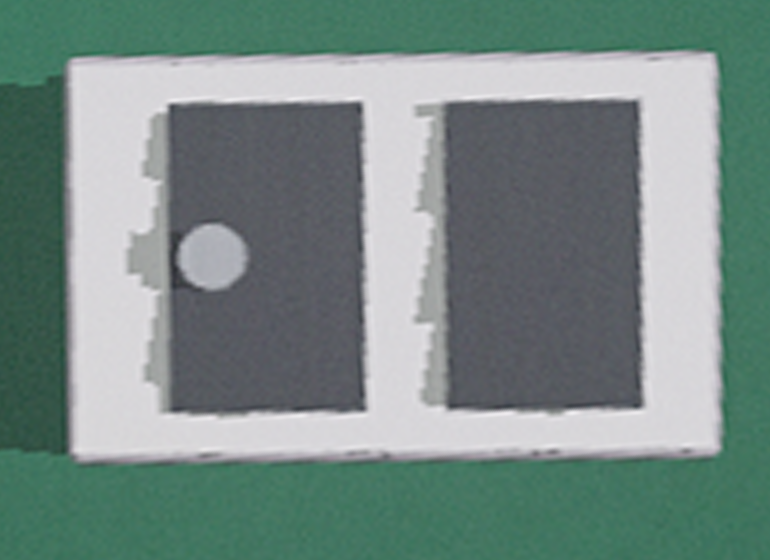

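The rectified wrist view (7 px/mm) shows the left (sliding) jaw from x=170 to 364 and the right jaw from 446 to 642, about 28 mm each. The slot is about 82 px, or 11.7 mm. I'll refine this at sub-pixel level.

```bash
python3 - <<'E'
import cv2,numpy as np
g=cv2.cvtColor(cv2.imread("pics/w1r.png"),cv2.COLOR_BGR2GRAY).astype(float)
def edge(y,a,b):
    p=g[y-3:y+4,a:b].mean(0); n=len(p); t=(p[:5].mean()+p[-5:].mean())/2
    i=np.where(np.diff(np.sign(p-t)))[0][0]; return a+i+(t-p[i])/(p[i+1]-p[i])
E=np.array([[edge(y,150,185) if 0 else edge(y,345,385),edge(y,436,465),edge(y,620,660)] for y in list(range(130,390,8))])
print("slot px",np.median(E[:,1]-E[:,0]),(E[:,1]-E[:,0]).mean(),"fixed jaw",(E[:,2]-E[:,1]).mean())
r=(E[:,1]-E[:,0]).mean()/(E[:,2]-E[:,1]).mean()*28; print("slot mm",r)
E
```

```text
slot px 80.6598631508678 80.78289123089868 fixed jaw 196.46563168446258
slot mm 11.513061776107309
```

Call:
carry_out:
  plan:
    - [[0, 0, 0.148, 0, 10, 20, 85], [0, 0, 0.296, 2, 30, 40, 85], [0, 0, 0.444, 5, 55, 48, 85], [0, 0, 0.592, 8, 80, 48, 85], [0, 0, 0.74, 11, 105, 48, 85], [0, 0, 0.888, 14, 130, 48, 85], [0, 0, 1.036, 17, 155, 48, 85], [0, 0, 1.184, 20, 180, 48, 85], [0, 0, 1.332, 23, 205, 48, 85], [0, 0, 1.48, 26, 230, 48, 85], [0, 0, 1.628, 29, 255, 48, 85], [0, 0, 1.776, 32, 280, 48, 85], [0, 0, 1.924, 35, 305, 48, 85], [0, 0, 2.072, 38, 330, 48, 85], [0, 0, 2.22, 41, 350, 48, 85], [0, 0, 2.368, 44, 370, 48, 85], [0, 0, 2.516, 47, 390, 48, 85], [0, 0, 2.664, 50, 400, 48, 85], [0, 0, 2.812, 51, 406, 48, 85], [0, 0, 2.96, 51, 406, 48, 85]]

```text
clock: 3.65
tcp_pos: [0.5445, 0.2297, 0.13]
orientation: [0.001, -0.038, 0.999, 0.0]
wrist_force: [-0.8, 0.2, 0.4]
finger_gap: 0.0852
grip_force: 0.0
```

Call:
carry_out:
  plan:
    - [[0, 0, 0.1, 0, 0, 0, 85], [0, 0, 0.204, 0, 0, 0, 85], [0, 0, 0.204, 0, 0, 0, 85], [0, 0, 0.204, 0, 0, 0, 85], [0, 0, 0.204, 0, 0, 0, 85]]

```text
clock: 4.15
tcp_pos: [0.5441, 0.2296, 0.1296]
orientation: [0.0, -0.136, 0.991, 0.0]
wrist_force: [-0.4, 0.4, 0.1]
finger_gap: 0.0851
grip_force: 0.0
```

```bash
python3 - <<'E'
from h import *
import cv2
s=monitor.get_state(); c=viewer.calibration("wrist"); im=viewer.read_camera("wrist")[:,:,::-1]
print(s["clock"],s["tcp_pos"],s["joint_pos"],c["eye"]); q=s["orientation"]
M=R.from_quat(q[[1,2,3,0]]).as_matrix(); print(M.round(3).tolist(), np.degrees(np.arctan2(M[1,1],M[0,1])))
P=[];px=[]; a=np.radians(15.5)
for x in(-115,85):
  for y in(-50,50):
    w=np.array([.5417,.230,.048])+np.array([x*np.cos(a)-y*np.sin(a),x*np.sin(a)+y*np.cos(a),0])/1e3
    P.append(proj(c,w)); px.append([(x+115)*4,(50-y)*4])
P=np.float32(P); print(P.tolist())
H=cv2.getPerspectiveTransform(P,np.float32([[p[0],400-p[1]] if 0 else p for p in px]))
cv2.imwrite("pics/w2r.png",cv2.warpPerspective(im,H,(800,400),flags=cv2.INTER_CUBIC))
E
```

```text
4.15 [0.54406554 0.22961379 0.12960479] [ 2.63430285e-01  3.89738309e-01 -9.72917511e-02  1.08336362e+00
  7.08225195e-05 -9.05600844e-03] [0.48019942 0.21181359 0.27344199]
[[-0.963, -0.269, 0.0], [-0.269, 0.963, 0.0], [-0.0, 0.0, -1.0]] 105.61231616825556
[[253.33892822265625, 47.31232833862305], [393.501953125, 47.516746520996094], [267.18353271484375, 293.4684143066406], [378.54248046875, 293.55029296875]]
```

View pics/w2r.png

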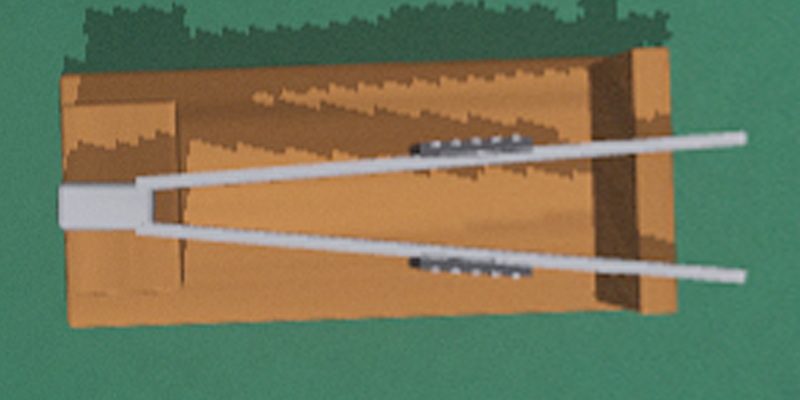

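The rectified wrist view (4 px/mm) shows grips centred at (472,206), tips at x=746 and the joined end at x=59. That puts the grip at about (0.544, 0.2295) with yaw 15.4°, almost exactly under the TCP, so I'll go down and grip.

Call:
carry_out:
  plan:
    - [[0, 0, 0, 0, 0, -25, 80], [0, 0, 0, 0, 0, -50, 75], [0, 0, 0, 0, 0, -70, 75], [0, 0, 0, 0, 0, -85, 75], [0, 0, 0, 0, 0, -100, 75], [0, 0, 0, 0, 0, -108, 70], [0, 0, 0, 0, 0, -108, 60], [0, 0, 0, 0, 0, -108, 50], [0, 0, 0, 0, 0, -108, 42], [0, 0, 0, 0, 0, -108, 38], [0, 0, 0, 0, 0, -108, 35], [0, 0, 0, 0, 0, -108, 33], [0, 0, 0, 0, 0, -108, 31], [0, 0, 0, 0, 0, -108, 29], [0, 0, 0, 0, 0, -108, 27], [0, 0, 0, 0, 0, -108, 26], [0, 0, 0, 0, 0, -108, 26], [0, 0, 0, 0, 0, -108, 26], [0, 0, 0, 0, 0, -108, 26]]
  squeeze: 20

```text
clock: 6.1
tcp_pos: [0.5448, 0.2305, 0.0226]
orientation: [0.001, -0.137, 0.991, 0.0]
wrist_force: [-0.7, 0.3, 7.2]
finger_gap: 0.0263
grip_force: 10.7
```

Call:
carry_out:
  plan:
    - [[0, 0, 0, 0, 0, 5, 26], [0, 0, 0, 0, 0, 12, 26], [0, 0, 0, 0, 0, 22, 26], [0, 0, 0, 0, 0, 35, 26], [0, 0, 0, 0, 0, 50, 26], [0, 0, 0, 0, 0, 65, 26], [0, 0, 0, 0, 0, 75, 26], [0, 0, 0, 0, 0, 80, 26], [0, 0, 0, 0, 0, 80, 26], [0, 0, 0, 0, 0, 80, 26], [0, 0, 0, 0, 0, 80, 26]]

```text
clock: 7.2
tcp_pos: [0.5432, 0.2301, 0.1005]
orientation: [-0.001, -0.137, 0.991, -0.0]
wrist_force: [-0.2, 0.2, -0.6]
finger_gap: 0.0263
grip_force: 8.7
```

```bash
python3 - <<'E'
from h import *
import cv2
s=monitor.get_state(); print(s["clock"],s["tcp_pos"],s["finger_gap"],s["grip_force"],s["wrist_force"])
a=viewer.read_camera("wrist")[:,:,::-1]; b=viewer.read_camera("scene")[:,:,::-1]
b=cv2.resize(b[110:290,290:450],None,fx=2.2,fy=2.2,interpolation=cv2.INTER_CUBIC)
o=np.zeros((400,440+b.shape[1],3),np.uint8); o[:,:440]=a[:,100:540]; o[:b.shape[0],440:]=b[:400]
cv2.imwrite("pics/l.png",o)
E
```

```text
7.2 [0.54323981 0.23005083 0.10051032] 0.026282857883605622 8.710547089576721 [-0.19107397  0.2233006  -0.62788902]
```

View pics/l.png

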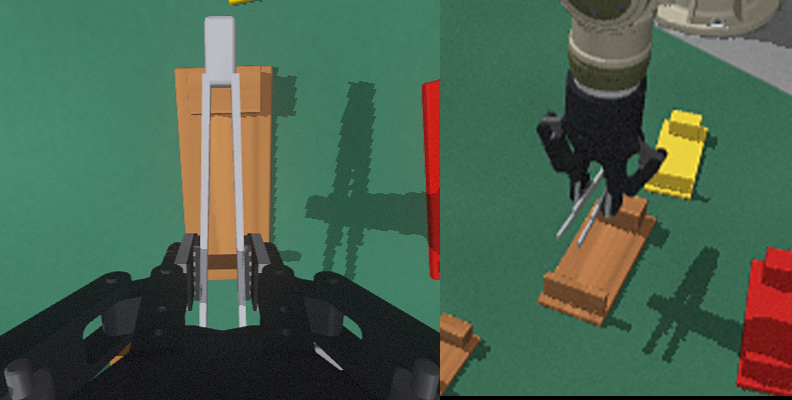

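Tweezers are lifted and held by both pads at the dark grips (wrist view, about (195,270) and (250,270)), clear of the rest. Moving on to the gauge.

Call:
carry_out:
  plan:
    - [[0, 0, -0.005, -2, -10, 0, 26], [0, 0, -0.01, -5, -30, 0, 26], [0, 0, -0.015, -8, -55, 0, 26], [0, 0, -0.02, -11, -82, 0, 26], [0, 0, -0.027, -15, -110, 0, 26], [0, 0, -0.034, -19, -140, 0, 26], [0, 0, -0.041, -23, -170, 0, 26], [0, 0, -0.048, -27, -200, 0, 26], [0, 0, -0.055, -31, -230, 0, 26], [0, 0, -0.062, -35, -260, 0, 26], [0, 0, -0.069, -39, -290, 0, 26], [0, 0, -0.076, -43, -320, 0, 26], [0, 0, -0.083, -46, -348, 0, 26], [0, 0, -0.088, -49, -372, 0, 26], [0, 0, -0.092, -51, -390, 0, 26], [0, 0, -0.094, -52, -398, 0, 26], [0, 0, -0.094, -52, -401, 0, 25], [0, 0, -0.094, -52, -401, 0, 24], [0, 0, -0.094, -52, -401, 0, 23], [0, 0, -0.094, -52, -401, 0, 22]]

```text
clock: 9.3
tcp_pos: [0.4918, -0.1699, 0.1013]
orientation: [-0.0, -0.091, 0.996, 0.0]
wrist_force: [0.1, 0.5, -0.4]
finger_gap: 0.0222
grip_force: 12.0
```

Call:
carry_out:
  plan:
    - [[0, 0, 0, 0, 0, -8, 22], [0, 0, 0, 0, 0, -18, 22], [0, 0, 0, 0, 0, -28, 22], [0, 0, 0, 0, 0, -38, 22], [0, 0, 0, 0, 0, -43, 22], [0, 0, 0, 0, 0, -46, 22], [0, 0, 0, 0, 0, -47, 22], [0, 0, 0, 0, 0, -47, 22], [0, 0, 0, 0, 0, -47, 22], [0, 0, 0, 0, 0, -47, 22]]

```text
clock: 10.3
tcp_pos: [0.4921, -0.1709, 0.0547]
orientation: [0.0, -0.09, 0.996, -0.0]
wrist_force: [0.2, 0.2, -0.7]
finger_gap: 0.0223
grip_force: 12.0
```

```bash
python3 - <<'E'
from h import *
import cv2,pickle
s=monitor.get_state(); print(s["clock"],s["tcp_pos"],s["orientation"],s["finger_gap"],s["grip_force"],s["wrist_force"])
c=viewer.calibration("wrist"); t=viewer.calibration("top"); sc=viewer.calibration("scene"); pickle.dump(c,open("w3.pkl","wb"))
for n in("wrist","top","scene"): cv2.imwrite(f"pics/{n}3.png",viewer.read_camera(n)[:,:,::-1])
p=proj(sc,[.56,-.159,.05]); print(p, proj(t,[.56,-.159,.05]))
u,v=p.astype(int); b=cv2.imread("pics/scene3.png")[v-33:v+32,u-50:u+50]
u,v=proj(t,[.56,-.159,.05]).astype(int); d=cv2.imread("pics/top3.png")[v-20:v+60,u-35:u+35]
w=cv2.imread("pics/wrist3.png")[0:300,170:470]
o=np.zeros((600,800,3),np.uint8)
o[:260,:400]=cv2.resize(b,(400,260),interpolation=cv2.INTER_CUBIC)
o[:400,400:750]=cv2.resize(d,(350,400),interpolation=cv2.INTER_CUBIC)
o[300:600,:300]=w
cv2.imwrite("pics/g3.png",o)
E
```

```text
10.3 [ 0.49209031 -0.17093683  0.05471772] [ 3.26390059e-04 -9.04469908e-02  9.95901205e-01 -1.58782167e-04] 0.022291396838353638 12.038793861865997 [ 0.20618623  0.16681588 -0.66928358]
[244.44244603 151.73042161] [422.63637725 214.62991364]
```

View pics/g3.png

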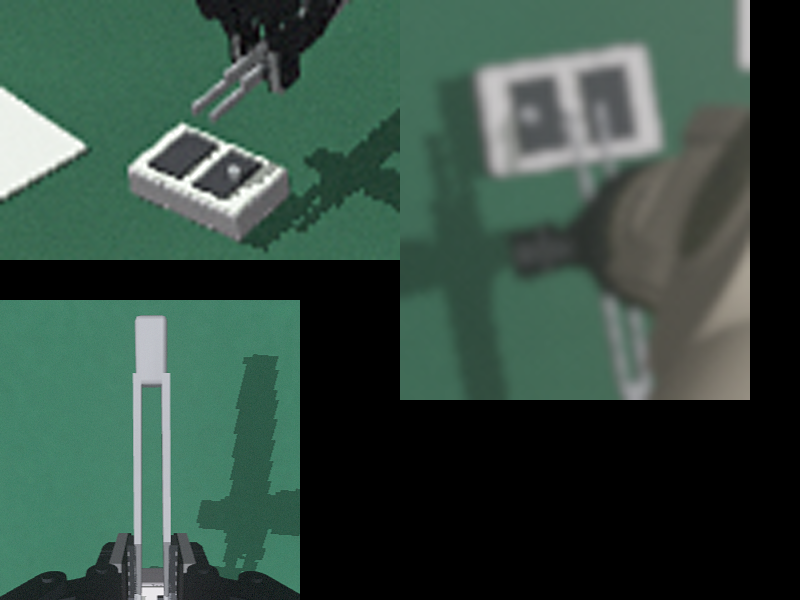

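Scene crop: tips at (195,108) and (213,115). Top crop: tips at (571,107) and (600,103). In the wrist crop the tail end is at (150,16). I'll triangulate the tip height and check the pitch.

```bash
python3 - <<'E'
from h import *
import pickle,cv2
t=viewer.calibration("top"); sc=viewer.calibration("scene"); w=pickle.load(open("w3.pkl","rb"))
def Pm(c): r=rot(c).T; return c["K"]@np.c_[r,-r@c["eye"]]
for (a,b),(x,y) in (((571,107),(195,108)),((600,103),(213,115))):
    pt=np.array([387+(a-400)/5,194+b/5]); ps=np.array([194+x/4,118+y/4])
    X=cv2.triangulatePoints(Pm(t),Pm(sc),pt,ps)[:,0]; X=X[:3]/X[3]; print(X,proj(t,X)-pt,proj(sc,X)-ps)
g=np.array([.4921,-.1709,.0547+.0194]); a=np.radians(10.4); d=np.array([np.cos(a),np.sin(a),0])
for p in(-.1,-.05,0,.05,.1): # pitch, nose up +
    k=d*np.cos(p)+[0,0,np.sin(p)]
    print(p,"tail",proj(w,g-.105*k+[0,0,.006]),"seen",(320,16), "tip",(g+.07*k)[2])
E
```

```text
[ 0.56029157 -0.15376564  0.07566559] [ 1.36113911 -1.35405906] [1.96914858 0.1717957 ]
[ 0.55458498 -0.16312257  0.06298555] [-1.94823839  1.84138612] [-2.76829993 -0.30555185]
-0.1 tail [321.48221661   1.05974949] seen (320, 16) tip 0.06711166083472203
-0.05 tail [321.50532003   5.88732671] seen (320, 16) tip 0.07060145815105251
0 tail [321.52736887  11.09004565] seen (320, 16) tip 0.0741
0.05 tail [321.54841168  16.59319478] seen (320, 16) tip 0.07759854184894749
0.1 tail [321.56849912  22.3346925 ] seen (320, 16) tip 0.08108833916527797
```

Tips are at about z=0.071, level within 0.05 rad and centred over the gauge. I'll lower 22 mm and trim the gap.

Call:
carry_out:
  plan:
    - [[0, 0, 0, 0, 0, -4, 22], [0, 0, 0, 0, 0, -9, 21.8], [0, 0, 0, 0, 0, -14, 21.6], [0, 0, 0, 0, 0, -18, 21.6], [0, 0, 0, 0, 0, -21, 21.6], [0, 0, 0, 0, 0, -22, 21.6], [0, 0, 0, 0, 0, -22, 21.6], [0, 0, 0, 0, 0, -22, 21.6], [0, 0, 0, 0, 0, -22, 21.6], [0, 0, 0, 0, 0, -22, 21.6]]

```text
clock: 11.45
tcp_pos: [0.492, -0.1708, 0.0325]
orientation: [0.0, -0.09, 0.996, -0.0]
wrist_force: [0.5, -0.4, -0.5]
finger_gap: 0.0219
grip_force: 12.4
```

```bash
python3 - <<'E'
from h import *
import cv2
s=monitor.get_state(); print(s["clock"],s["tcp_pos"],s["finger_gap"],s["grip_force"],s["wrist_force"])
t=viewer.calibration("top"); sc=viewer.calibration("scene")
# average many frames for sharper estimate
A={}
for n in("top","scene"): A[n]=np.mean([viewer.read_camera(n)[:,:,::-1].astype(float) for _ in range(4)],0).astype(np.uint8)
b=A["scene"][125:185,205:285]; d=A["top"][198:238,398:448]
o=np.zeros((600,800,3),np.uint8)
o[:300,:400]=cv2.resize(b,(400,300),interpolation=cv2.INTER_CUBIC)
o[:320,400:800]=cv2.resize(d,(400,320),interpolation=cv2.INTER_CUBIC)
w=viewer.read_camera("wrist")[:,:,::-1][0:150,245:395]; o[330:600,:270]=cv2.resize(w,(270,270),interpolation=cv2.INTER_CUBIC)
cv2.imwrite("pics/g4.png",o)
E
```

```text
11.45 [ 0.4919511  -0.17083415  0.03249856] 0.02194060938306153 12.430798262357712 [ 0.5464118  -0.43666134 -0.47216649]
```

View pics/g4.png

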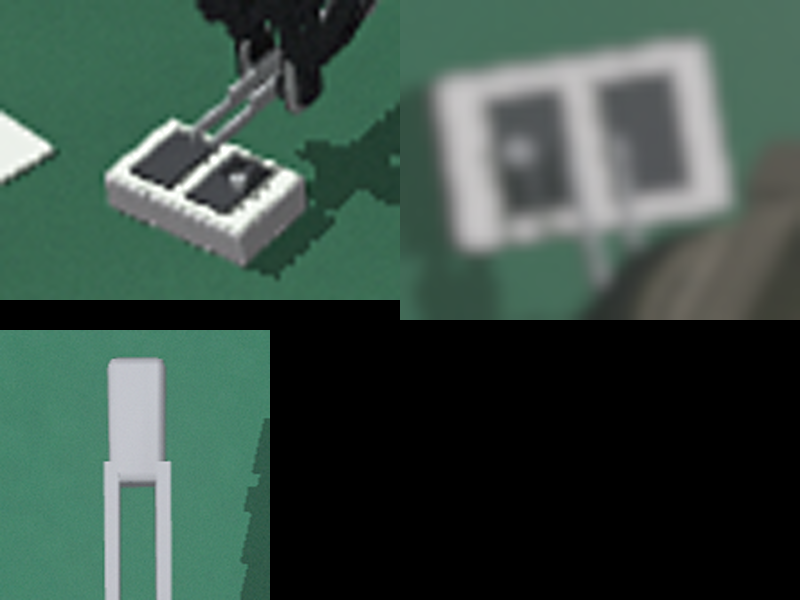

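The tips hover over the slot: scene crop (188,133) and (212,145), in line with the slot and clear of the gauge. I'll check the gap from the blade divergence in averaged wrist frames.

```bash
python3 - <<'E'
from h import *
import cv2
s=monitor.get_state(); c=viewer.calibration("wrist")
im=np.mean([viewer.read_camera("wrist")[:,:,::-1].astype(float) for _ in range(4)],0).astype(np.uint8)
g=s["tcp_pos"]+[0,0,.0254]; a=np.radians(10.4)
P=[];px=[]
for x in(-110,-15):
  for y in(-15,15):
    P.append(proj(c,g+np.array([x*np.cos(a)-y*np.sin(a),x*np.sin(a)+y*np.cos(a),0])/1e3)); px.append([(15-y)*20,(-15-x)*6])
H=cv2.getPerspectiveTransform(np.float32(P),np.float32(px))
o=cv2.warpPerspective(im,H,(600,570),flags=cv2.INTER_CUBIC)[:,:,2].astype(float) # red: steel bright, green bench dark
L=[]
for x in range(-70,-17,3):
    p=o[(-15-x)*6-6:(-15-x)*6+7].mean(0); t=(p[:60].mean()+p.max())/2
    i=np.where(np.diff(np.sign(p-t)))[0]; e=i+(t-p[i])/(p[i+1]-p[i])
    e=(e/20).round(2); print(x,e)
    if len(e)==4: L.append([x,e[2]-e[1],e[3]-e[0]])
L=np.array(L); L=L[L[:,0]<-20]; f=np.polyfit(L[:,0],L[:,1],1); h=np.polyfit(L[:,0],L[:,2],1)
print("inner slope",f,"tip gap extrap",np.polyval(f,70),"outer->",np.polyval(h,70)-6)
E
```

```text
-70 [ 7.81 11.19 19.26 22.5 ]
-67 [ 7.77 11.17 19.3  22.49]
-64 [ 7.71 11.08 19.33 22.55]
-61 [ 7.68 11.04 19.36 22.61]
-58 [ 7.63 11.   19.39 22.63]
-55 [ 7.57 10.94 19.43 22.64]
-52 [ 7.53 10.86 19.46 22.69]
-49 [ 7.48 10.75 19.49 22.75]
-46 [ 7.43 10.73 19.4  22.65]
-43 [ 7.39 10.71 19.43 22.71]
-40 [ 7.34 10.63 19.47 22.77]
-37 [ 7.29 10.6  19.5  22.81]
-34 [ 7.25 10.58 19.54 22.75]
-31 [ 7.21 10.55 19.57 22.8 ]
-28 [ 7.09 10.51 19.55 22.91]
-25 [ 7.02 10.48 19.58 22.95]
-22 [ 6.9  10.46 19.62 22.94]
-19 [ 6.85 10.4  19.68 22.97]
inner slope [0.02264706 9.71235294] tip gap extrap 11.297647058823518 outer-> 12.366699346405216
```

The blade extrapolation gives 11.3–12.4 mm, which agrees with 11.4 mm from the finger opening. Now I'll hold it.

Call:
carry_out:
  plan:
    - [[0, 0, 0, 0, 0, 0, 21.6], [0, 0, 0, 0, 0, 0, 21.6], [0, 0, 0, 0, 0, 0, 21.6], [0, 0, 0, 0, 0, 0, 21.6], [0, 0, 0, 0, 0, 0, 21.6], [0, 0, 0, 0, 0, 0, 21.6], [0, 0, 0, 0, 0, 0, 21.6], [0, 0, 0, 0, 0, 0, 21.6], [0, 0, 0, 0, 0, 0, 21.6], [0, 0, 0, 0, 0, 0, 21.6], [0, 0, 0, 0, 0, 0, 21.6], [0, 0, 0, 0, 0, 0, 21.6], [0, 0, 0, 0, 0, 0, 21.6], [0, 0, 0, 0, 0, 0, 21.6], [0, 0, 0, 0, 0, 0, 21.6], [0, 0, 0, 0, 0, 0, 21.6], [0, 0, 0, 0, 0, 0, 21.6], [0, 0, 0, 0, 0, 0, 21.6], [0, 0, 0, 0, 0, 0, 21.6], [0, 0, 0, 0, 0, 0, 21.6]]

```text
clock: 14.1
tcp_pos: [0.4918, -0.1708, 0.0323]
orientation: [-0.0, -0.09, 0.996, 0.0]
wrist_force: [0.5, -0.3, -0.0]
finger_gap: 0.022
grip_force: 12.4
```

Call:
carry_out:
  plan:
    - [[0, 0, 0, 0, 0, 0, 21.6], [0, 0, 0, 0, 0, 0, 21.6], [0, 0, 0, 0, 0, 0, 21.6], [0, 0, 0, 0, 0, 0, 21.6], [0, 0, 0, 0, 0, 0, 21.6], [0, 0, 0, 0, 0, 0, 21.6], [0, 0, 0, 0, 0, 0, 21.6], [0, 0, 0, 0, 0, 0, 21.6], [0, 0, 0, 0, 0, 0, 21.6], [0, 0, 0, 0, 0, 0, 21.6], [0, 0, 0, 0, 0, 0, 21.6], [0, 0, 0, 0, 0, 0, 21.6], [0, 0, 0, 0, 0, 0, 21.6], [0, 0, 0, 0, 0, 0, 21.6], [0, 0, 0, 0, 0, 0, 21.6]]

```text
clock: 15.6
tcp_pos: [0.4918, -0.1708, 0.0323]
orientation: [0.0, -0.091, 0.996, 0.0]
wrist_force: [-0.1, 0.7, 0.1]
finger_gap: 0.0222
grip_force: 12.4
```

```bash
python3 -c "
from workcell import order,monitor
s=monitor.get_state();print(s['clock'],s['tcp_pos'],s['finger_gap'],s['grip_force'])
print(order.hand_in())"
```

```text
15.6 [ 0.49182248 -0.17075143  0.03232429] 0.02216777566582251 12.429889440536499
the job is handed in; nothing more can be done
None
```

I handed the job in at 15.6 s, with the tweezers still held level over the gauge slot and the tips set to about 11.5 mm, against a slot I measured at 11.5 mm; I held this for over 4 s, but hand-in gave no verdict.

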